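# Swap the battery on the charger behind the glue and the marking spray

### The arm

A 6-joint arm with a two-finger parallel gripper is mounted at the origin on a cart in front of the work surface, level with it; the furniture and walls round the work are solid. World frame = base frame: x ahead of the robot, y to its left, z up, the work surface at z = 0. Lengths are in m, angles in rad, forces in N, time in s.
With the tool pointing down it reaches from about 0.35 to 1 m from the base axis. Payload 7.1 kg.
Tool frame: the origin (TCP) lies on the centre line of the jaws, within the pads' length; the fingertips stand 11 mm ahead of it and the grasp point (between the pads) lies 8 mm behind it; z points along the fingers, y is the line along which they close (so a half turn about z gives the same grasp; the last joint's range is limited). The gripper opens to 85 mm and grips with 20 to 120 N. Pads are 22 mm wide; open, the fingers measure 114 mm over their backs; the gripper's body (76 mm by 85 mm) begins 54 mm behind the grasp point. The pads swing forward as they close: fully open they stand 13 mm farther back than shut.
Start: joints at [1.182, 0.423, 1.63, -0, 1.089, -0.019], TCP at [0.226, 0.583, 0.242] pointing down, gripper open.
Joint ranges: [-3, 3], [-0.9, 2.11], [0.09, 2.58], [-1.31, 4.45], [0.11, 2.69], [-2.54, 2.54]. Speed limits (rad/s): [2.39, 2.39, 3.01, 3.14, 3.14, 3.14].

### API

Orientations are given as [roll, pitch, yaw] about the fixed x, y, z axes, in that order (R = Rz(yaw) Ry(pitch) Rx(roll)).
In Python, from bench import move_ptp, line_to, movej, set_gripper, sleep, solve_ik, observe, get_image, camera_info, Unreachable, hand_in, boxes_of, cut_out gives the robot as it stands. Calls block until the motion is done:
- move_ptp(position, orientation): joint-space move of the TCP to a pose.
- line_to(position, vel=0.15, attitude=None, max_force=None): straight line of the TCP; attitude=None keeps the orientation; vel is the mean speed in m/s. With max_force (N) it stops when the force on the tool has changed by that much, and returns True; else False.
- movej(angles): joint-space move.
- set_gripper(opening, f_grip=None): finger opening in m; f_grip is the grip in N (None keeps the last); returns when the fingers have stopped.
- sleep(seconds).
- solve_ik(position, orientation): joint angles nearest the present ones, or None.
- observe(): the state.
- get_image(name): name is "scene" or "side" or "wrist"; returns the picture (420x560x3 uint8, red, green, blue); there is no depth.
- camera_info(name): a dict with "fx", "fy", "cx", "cy" (pixels), "world_to_cam" (4x4, takes a point from world to camera coordinates); the wrist camera has in their place "hand_eye" (4x4, takes a point from camera to tool coordinates, whose origin is the TCP and whose axes are the flange's). Camera axes: x right, y up, looking along -z (the intrinsics and any distortion apply to the point x, -y, -z); pixel columns grow to the right and rows downward; lengths in m; the calibration is good to about 2 mm. A picture is of the moment at which its call begins: read the wrist's pose just before it. camera_info takes no time and is no camera call.
A pose or a line that the arm cannot do raises Unreachable and nothing moves.
- hand_in(): hands the job in; it is judged then, once.
Trained networks look in the newest picture that a camera, given by its name, has taken for a name from the list of things; names that differ only in an ending like _2 or _b are one class to them, and where a whole thing is asked for, a point or a joint stands for the part that bears it (a point fixed in the world has none). Each returns a list of dicts, best first, with "conf" (0 to 1); they miss things now and then, are a little off and sometimes report something else, mostly with a low value. They report only what shows in the picture. A call takes as long as a camera call.
- boxes_of(camera, target): "bbox" ([left, top, right, bottom] in pixels, round what is visible of it).
- cut_out(camera, target): "region" (420x560 bool, what is visible of it) and "bbox" ([left, top, right, bottom] in pixels, round what is visible of it).
The state is a dict: "clock": time; "joints": joint angles; "qd": joint speeds; "joint_efforts": joint torques, N m; "eef_pos": TCP position; "orientation": TCP orientation; "contact_force": force on the tool from outside, world axes, zero at the start; "wrist_torque": the same for the moment, N m; "finger_gap": finger opening in m; "finger_force": force on a finger pad.
Only numpy, scipy, OpenCV 4.12 (cv2) and the standard library are available. Lean on these libraries where they do the work, as an engineer would, in place of code of your own. Each camera call takes 0.05 s, during which the arm holds its last target. There are 200 camera calls.

### The job

Swap the battery on the charger: the spray can and the glue bottle leave no room for fingers beside it, so first stand both of them upright in the steel parking tray. Then take the charged battery off the charger and set it down flat in the green tray, and seat the flat battery (the one with the yellow tape) fully down in the charger's cradle in its place. Last, put the can and the bottle back upright in their own blocks, the can in the dark one and the bottle in the light one; set everything down rather than dropping it, and knock neither of the two over.

Things in the scene. Friction and masses are not known exactly. Their poses are not given: they have to be found in the camera images.
- spray_can: Upright marking spray can, orange and grey bands, 54 mm diameter, 185 mm tall, 0.36 kg. Origin: centre of its underside, z up. 54 mm wide up to 138 mm high; above it the orange cap, 50 mm wide from 146 to 185 mm: grip the cap from above, fingertips about 149 mm above the origin. Starts in its own block (dark wood).
- glue_bottle: Upright glue bottle, white, blue label, orange nozzle, 60 mm diameter, 200 mm tall, 0.42 kg. Origin: centre of its underside, z up. 60 mm wide up to 100 mm high, then a shoulder tapers (46 mm wide at 127, 31 at 144); an upright collar 31 mm wide at 150 to 164 mm, then the nozzle. Grip the collar from above, fingertips about 148 mm above the origin. Starts in its own block (light wood).
- charged_battery: Tool battery, black with a green top, no tape, 0.62 kg. Origin: centre of its underside, z up. Black part 62 mm along its own x, 76 mm along its y, 42 mm tall; on it a deck 50 x 70 mm up to 54 mm and two ribs up to 60 mm. Grip it from above across the 62 mm (its x), fingertips 12 to 20 mm above its underside. Starts seated on the charger, its y along the charger's x.
- flat_battery: The same kind of battery (62 mm along its own x, 76 mm along its own y, 60 mm tall, same shape and weight, origin at the centre of its underside) with a strip of yellow tape along its top. At the start it stands on the black rubber mat beside the green tray. Either way round in the charger is right.
- charger: Fixed drop-in charger, dark plastic, 126 (its x) x 74 mm (its y). Origin: centre of its underside. Flat seat 24 mm above it; a battery sits centred over the origin, its 76 mm length along the charger's x, between two sloping end cheeks (82 mm apart at the seat, 92 at the top, 20 high) and low corner bevels (68 mm apart, 3 high). Sides open for fingers. The two blocks stand against its sides.
- can_block: Fixed dark-wood block 76 x 76 x 28 mm with a bored hole for the spray can, 59 mm diameter, mouth chamfered by 3 mm, 18 mm deep: the hole's floor is 10 mm above the origin. Origin: centre of its underside, on the hole's axis. The bottle does not fit.
- bottle_block: Fixed light-wood block 76 x 76 x 28 mm with a bored hole for the glue bottle, 66 mm diameter, mouth chamfered by 3 mm, 18 mm deep: the hole's floor is 10 mm above the origin. Origin: centre of its underside, on the hole's axis.
- parking_tray: Fixed shallow bright steel tray, 240 (its x) x 140 mm (its y), rim 14 mm high, walls and floor 3 mm; empty at the start. Origin: centre of its underside. Side area for the can and the bottle, with room for both along x (say 55 mm either side of the centre). It lies left or right of the charger. (A timber rack hangs 0.61 m above the bench beyond x = 0.63 m.)
- ready_tray: Fixed shallow green plastic tray for one charged battery, 104 mm (its x) x 92 mm (its y), rim 10 mm high, walls and floor 3 mm thick; empty at the start. Origin: centre of its underside. A battery lies in it upright with its 76 mm length along the tray's x. It is on the black mat.

How it is judged:
On the way, in this order (a step that is already met when the one before it is completed fails the run):
1. the can and the bottle stand upright and released in the parking tray (x of spray_can in the frame of parking_tray between -0.115 and 0.115 m and y of spray_can in the frame of parking_tray between -0.065 and 0.065 m and z of spray_can in the frame of parking_tray between -0.002 and 0.008 m and angle between each of spray_can, glue_bottle's own z axis and vertical below 0.1 rad and x of glue_bottle in the frame of parking_tray between -0.115 and 0.115 m and y of glue_bottle in the frame of parking_tray between -0.065 and 0.065 m and z of glue_bottle in the frame of parking_tray between -0.002 and 0.008 m and contact force between the fingers and spray_can below 0.1 N and linear speed of each of spray_can, glue_bottle below 0.03 m/s and contact force between the fingers and glue_bottle below 0.1 N), for 0.2 s.
2. the charged battery lies flat and released in the green tray, while the can and the bottle are still in the parking tray (horizontal distance between charged_battery and ready_tray below 0.018 m and z of charged_battery in the frame of ready_tray between -0.001 and 0.007 m and angle between charged_battery's own z axis and vertical below 0.07 rad and contact force between the fingers and charged_battery below 0.1 N and linear speed of charged_battery below 0.03 m/s and x of spray_can in the frame of parking_tray between -0.115 and 0.115 m and y of spray_can in the frame of parking_tray between -0.065 and 0.065 m and z of spray_can in the frame of parking_tray between -0.002 and 0.008 m and angle between each of spray_can, glue_bottle's own z axis and vertical below 0.1 rad and x of glue_bottle in the frame of parking_tray between -0.115 and 0.115 m and y of glue_bottle in the frame of parking_tray between -0.065 and 0.065 m and z of glue_bottle in the frame of parking_tray between -0.002 and 0.008 m), for 0.2 s.
3. the flat battery is fully seated and released on the charger, while the can and the bottle are still in the parking tray (horizontal distance between flat_battery and charger below 0.009 m and z of flat_battery in the frame of charger between 0.02 and 0.0275 m and angle between flat_battery's own z axis and vertical below 0.07 rad and angle between the y axis of flat_battery and the x axis of charger, either way round below 0.15 rad and contact force between the fingers and flat_battery below 0.1 N and linear speed of flat_battery below 0.03 m/s and x of spray_can in the frame of parking_tray between -0.115 and 0.115 m and y of spray_can in the frame of parking_tray between -0.065 and 0.065 m and z of spray_can in the frame of parking_tray between -0.002 and 0.008 m and angle between each of spray_can, glue_bottle's own z axis and vertical below 0.1 rad and x of glue_bottle in the frame of parking_tray between -0.115 and 0.115 m and y of glue_bottle in the frame of parking_tray between -0.065 and 0.065 m and z of glue_bottle in the frame of parking_tray between -0.002 and 0.008 m), for 0.2 s.
At the end, for the whole second after the job is handed in: Flat battery level on the charger's seat, within 9 mm and 0.15 rad; charged battery flat in the green tray, within 18 mm; can at the bottom of the dark block's hole, bottle of the light one's, upright, within 8 mm; all released and at rest (horizontal distance between flat_battery and charger below 0.009 m and z of flat_battery in the frame of charger between 0.02 and 0.0275 m and angle between each of flat_battery, charged_battery's own z axis and vertical below 0.07 rad and angle between the y axis of flat_battery and the x axis of charger, either way round below 0.15 rad and horizontal distance between charged_battery and ready_tray below 0.018 m and z of charged_battery in the frame of ready_tray between -0.001 and 0.007 m and horizontal distance between spray_can and can_block below 0.008 m and z of spray_can in the frame of can_block between 0.005 and 0.014 m and angle between each of spray_can, glue_bottle's own z axis and vertical below 0.1 rad and horizontal distance between glue_bottle and bottle_block below 0.008 m and z of glue_bottle in the frame of bottle_block between 0.005 and 0.014 m and contact force between the fingers and spray_can below 0.1 N and linear speed of each of spray_can, glue_bottle, charged_battery, flat_battery below 0.03 m/s and contact force between the fingers and glue_bottle below 0.1 N and contact force between the fingers and charged_battery below 0.1 N and contact force between the fingers and flat_battery below 0.1 N); the robot touches nothing.
It fails at once if the can or the bottle is knocked over (angle between any of spray_can, glue_bottle's own z axis and vertical above 0.6 rad).
It fails at once if one of the four things is dropped: loose from the fingers and falling faster than 0.6 m/s ((contact force between the fingers and spray_can below 0.1 N and linear speed of spray_can above 0.6 m/s) or (contact force between the fingers and glue_bottle below 0.1 N and linear speed of glue_bottle above 0.6 m/s) or (contact force between the fingers and charged_battery below 0.1 N and linear speed of charged_battery above 0.6 m/s) or (contact force between the fingers and flat_battery below 0.1 N and linear speed of flat_battery above 0.6 m/s)).
It also fails if it takes over 109 s, if anything falls off the work surface, if the arm or the gripper's body presses on something with over 40 N, if the wrist force passes 120 N, or if a joint passes its speed limit or range.

## Working session

There is one attempt and no reset: what is moved stays moved. The work goes in short steps, each a Python script; the robot and the scene stay as the last script left them, time stands still between calls to the robot, and variables do not carry over. Pictures are saved under pics/ and viewed, at most 14 in all, crops included, and the job is handed in when it is done.

```bash
ls; mkdir -p pics; python3 - <<'E'
from bench import *
import cv2,numpy as np
print(observe())
for n in("scene","side","wrist"):
    im=get_image(n); cv2.imwrite(f"pics/{n}0.png",im[:,:,::-1])
    c=camera_info(n); print(n,{k:np.round(v,4).tolist() if not isinstance(v,str) else v for k,v in c.items()})
    if n!="wrist":
        for t in("spray_can","glue_bottle","charged_battery","flat_battery","charger","can_block","bottle_block","parking_tray","ready_tray"):
            print(t,[(np.round(d["bbox"]).tolist(),round(d["conf"],2)) for d in boxes_of(n,t)[:3]])
E
```

```text
pics
{'clock': 0.0, 'joints': array([ 1.18196201e+00,  4.23840944e-01,  1.63070511e+00,  8.36885696e-06,
        1.08857670e+00, -1.90074584e-02]), 'qd': array([ 0.00115524,  0.00118782,  0.00122767,  0.00265506, -0.00143293,
       -0.00140576]), 'joint_efforts': array([ 4.48309529e-04, -5.57366216e+01, -2.81744510e+01, -5.23696235e-05,
        7.38859875e-03,  1.72968106e-05]), 'eef_pos': array([0.2256856 , 0.58226025, 0.24153967]), 'orientation': array([-3.14006297e+00, -3.64888630e-05,  2.77176188e+00]), 'contact_force': array([ 0.08250712,  0.43320481, -0.48318111]), 'wrist_torque': array([-0.02130534, -0.00082207, -0.03441973]), 'finger_force': 0.0, 'finger_gap': 0.08504119309646452}
scene {'fx': 482.9963, 'fy': 482.9963, 'cx': 283.5749, 'cy': 207.8075, 'world_to_cam': [[0.6014, -0.799, -0.0007, -0.3216], [0.5028, 0.3778, 0.7775, -0.2992], [-0.6209, -0.4679, 0.6289, -0.8075], [0.0, 0.0, 0.0, 1.0]]}
spray_can [([253.0, 136.0, 279.0, 210.0], 0.62), ([294.0, 226.0, 344.0, 254.0], 0.28)]
glue_bottle [([303.0, 162.0, 334.0, 241.0], 0.92), ([136.0, 178.0, 192.0, 216.0], 0.28)]
charge
[... 649 characters left out ...]
0, 233.0], 0.58)]
charged_battery [([283.0, 192.0, 304.0, 227.0], 0.96), ([172.0, 188.0, 217.0, 213.0], 0.53)]
flat_battery []
charger [([273.0, 212.0, 298.0, 235.0], 0.94), ([306.0, 159.0, 330.0, 236.0], 0.41), ([219.0, 174.0, 248.0, 202.0], 0.28)]
can_block [([255.0, 208.0, 275.0, 228.0], 0.68)]
bottle_block [([291.0, 227.0, 339.0, 249.0], 0.92)]
parking_tray [([262.0, 145.0, 288.0, 215.0], 0.68), ([308.0, 240.0, 425.0, 319.0], 0.62)]
ready_tray [([172.0, 191.0, 215.0, 212.0], 0.75)]
wrist {'fx': 319.6093, 'fy': 319.6093, 'cx': 284.652, 'cy': 210.1376, 'hand_eye': [[-0.0002, 0.9537, 0.3009, 0.0775], [1.0, 0.0004, -0.0009, -0.0003], [-0.001, 0.3009, -0.9537, -0.1311], [0.0, 0.0, 0.0, 1.0]]}
```

```bash
python3 - <<'E'
import cv2
im=cv2.imread("pics/scene0.png")[110:370,110:470]
cv2.imwrite("pics/scene0c.png",cv2.resize(im,None,fx=2.2,fy=2.2,interpolation=cv2.INTER_CUBIC))
im=cv2.imread("pics/side0.png")[120:340,150:450]
E
cat > h.py <<'E'
from bench import *
import numpy as np,cv2
from scipy.spatial.transform import Rotation as R
from scipy.optimize import least_squares
def Tw():
    o=observe();T=np.eye(4);T[:3,:3]=R.from_euler('xyz',o['orientation']).as_matrix();T[:3,3]=o['eef_pos'];return T
def cam(n,T=None):
    c=camera_info(n);W=np.array(c['world_to_cam']) if n!='wrist' else np.linalg.inv(T@np.array(c['hand_eye']))
    return c,W
def proj(cw,P):
    c,W=cw;p=np.atleast_2d(P)@W[:3,:3].T+W[:3,3]
    return np.c_[c['cx']+c['fx']*p[:,0]/-p[:,2],c['cy']+c['fy']*-p[:,1]/-p[:,2]]
def back(cw,uv,z):
    c,W=cw;d=np.array([(uv[0]-c['cx'])/c['fx'],-(uv[1]-c['cy'])/c['fy'],-1]);Ri=W[:3,:3].T
    o=-Ri@W[:3,3];d=Ri@d;return o+d*(z-o[2])/d[2]
E
python3 - <<'E'
from h import *
s=cam('scene')
def b(n,uv,z):print(n,np.round(back(s,uv,z),3))
print(np.round(-s[1][:3,:3].T@s[1][:3,3],3))
b('can',(262,210),.01);b('bottle',(317,241),.01);b('bat',(292,200),.07);b('flat',(206,172),.04);b('park',(390,295),.005);b('ready',(163,200),.005)
b('canblk',(255,210),.02);b('canTop',(266,138),.195);b('botTop',(318,163),.21)
E
```

```text
[-0.158 -0.522  0.74 ]
can [0.526 0.058 0.01 ]
bottle [ 0.514 -0.108  0.01 ]
bat [ 0.538 -0.021  0.07 ]
flat [0.531 0.244 0.04 ]
park [ 0.476 -0.308  0.005]
ready [0.414 0.282 0.005]
canblk [0.506 0.063 0.02 ]
canTop [0.551 0.06  0.195]
botTop [ 0.519 -0.097  0.21 ]
```

View pics/scene0c.png

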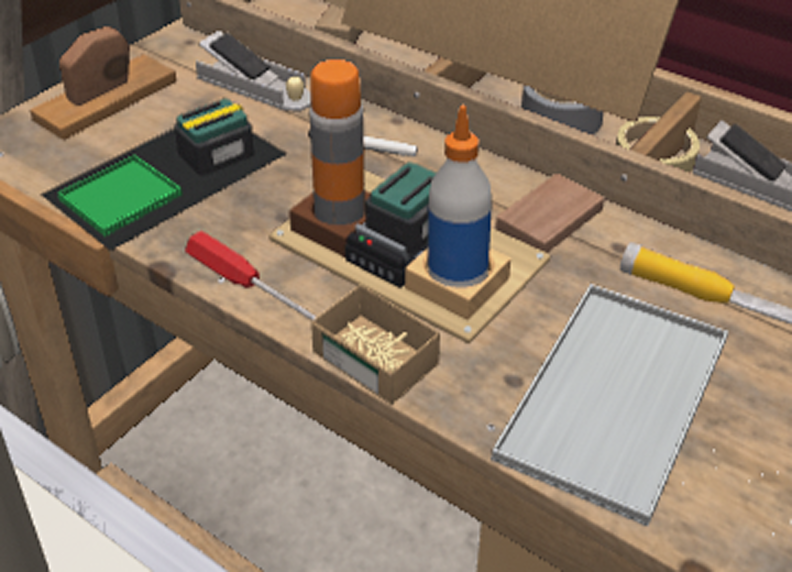

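```bash
cat > look.py <<'E'
from h import *
import pickle
N=("spray_can","glue_bottle","charged_battery","flat_battery","charger","can_block","bottle_block","parking_tray","ready_tray")
D={}
V={'A':(.42,.12,.40),'B':(.52,-.05,.40),'C':(.43,.38,.36),'D':(.50,.28,.36),'E':(.45,-.20,.40)}
W={'A':N,'B':N,'C':N[3:4]+N[8:],'D':N[3:4]+N[8:],'E':N[7:8]}
for k in 'CDABE':
    move_ptp(V[k],[np.pi,0,np.pi/2]); sleep(.3)
    T=Tw(); im=get_image('wrist'); cv2.imwrite(f'pics/w{k}.png',im[:,:,::-1]); D[k]=dict(T=T,m={})
    for t in W[k]:
        r=cut_out('wrist',t)[:2]; D[k]['m'][t]=[(d['conf'],d['bbox'],np.packbits(d['region'])) for d in r]
        print(k,t,[(round(d['conf'],2),np.round(d['bbox']).tolist()) for d in r])
pickle.dump(D,open('views.pkl','wb'));print(observe()['clock'])
E
python3 look.py
```

```text
C flat_battery [(0.64, [329.0, 215.0, 388.0, 270.0])]
C ready_tray [(0.64, [246.0, 190.0, 318.0, 254.0])]
D flat_battery [(0.9, [288.0, 151.0, 347.0, 208.0])]
D ready_tray [(0.84, [198.0, 123.0, 270.0, 195.0])]
A spray_can [(0.81, [333.0, 187.0, 399.0, 265.0])]
A glue_bottle [(0.56, [325.0, 274.0, 380.0, 371.0])]
A charged_battery [(0.6, [335.0, 231.0, 387.0, 275.0])]
A flat_battery [(0.65, [341.0, 33.0, 406.0, 92.0])]
A charger [(0.62, [317.0, 221.0, 401.0, 271.0])]
A can_block [(0.65, [322.0, 178.0, 375.0, 232.0])]
A bottle_block [(0.9, [319.0, 271.0, 363.0, 309.0])]
A parking_tray [(0.6, [251.0, 328.0, 380.0, 386.0])]
A ready_tray [(0.95, [248.0, 3.0, 324.0, 84.0])]
B spray_can []
B glue_bottle [(0.8, [271.0, 175.0, 315.0, 239.0])]
B charged_battery [(0.95, [274.0, 124.0, 326.0, 169.0]), (0.62, [262.0, 66.0, 315.0, 122.0])]
B flat_battery []
B charger [(0.93, [262.0, 115.0, 346.0, 174.0])]
B can_block [(0.58, [262.0, 66.0, 315.0, 126.0]), (0.56, [197.0, 250.0, 337.0, 333.0])]
B bottle_block [(0.98, [263.0, 170.0, 308.0, 218.0])]
B parking_tray [(0.67, [196.0, 250.0, 338.0, 333.0])]
B ready_tray []
E parking_tray [(0.92, [233.0, 169.0, 382.0, 260.0])]
7.9583
```

```bash
python3 - <<'E'
import cv2,numpy as np
def c(k,x,y,w,h,s): return cv2.resize(cv2.imread(f'pics/w{k}.png')[y:y+h,x:x+w],None,fx=s,fy=s,interpolation=cv2.INTER_CUBIC)
cv2.imwrite('pics/AB.png',np.hstack([c('A',300,170,130,200,3),c('B',245,55,130,200,3)]))
cv2.imwrite('pics/DE.png',np.hstack([c('D',190,110,190,120,2.1)[:252],c('E',220,160,190,120,2.1)[:252]]))
E
```

```text
(no output)
```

View pics/AB.png

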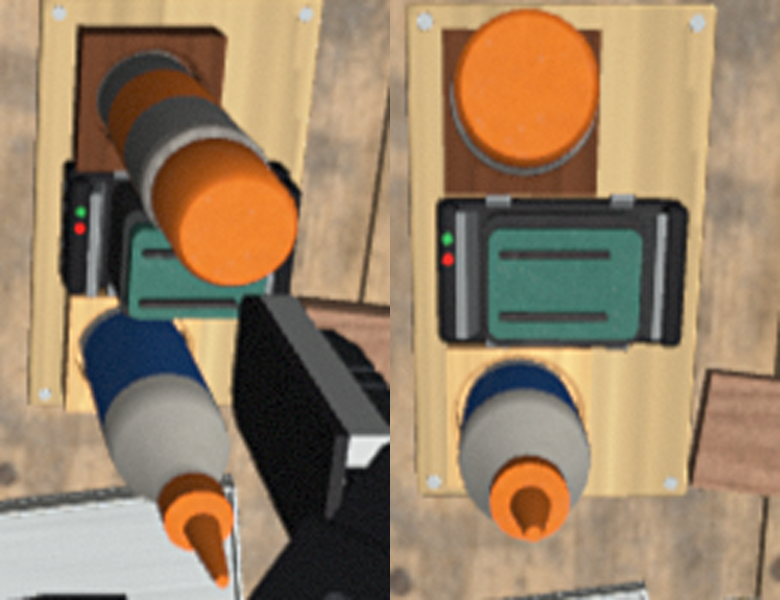

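View pics/DE.png

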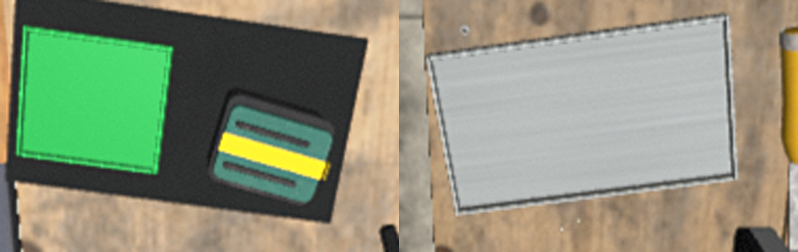

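```bash
cat > m1.py <<'E'
from h import *
import pickle
D=pickle.load(open('views.pkl','rb'))
C={k:cam('wrist',D[k]['T']) for k in D}; C['s']=cam('scene'); C['d']=cam('side')
I={k:cv2.imread(f'pics/w{k}.png') for k in D}; I['s']=cv2.imread('pics/scene0.png'); I['d']=cv2.imread('pics/side0.png')
def tri(obs,show=''):
    f=lambda p:np.concatenate([proj(C[k],p)[0]-uv for k,uv in obs])
    r=least_squares(f,[.5,0,.1]);print(show,np.round(r.x,4),'res px',np.round(r.fun,1));return r.x
def comp(k,seed,lo,hi):
    m=cv2.inRange(cv2.cvtColor(I[k],cv2.COLOR_BGR2HSV),lo,hi)
    n,l,st,_=cv2.connectedComponentsWithStats(m); 
    d=[(np.hypot(*(np.argwhere(l==i)[:,::-1]-seed).T).min(),-st[i,4],i) for i in range(1,n) if st[i,4]>15]
    return l==min(d)[2]
def fit(name,masks,pts,x0,yaw=True,fix=None):
    th=np.arange(0,2*np.pi,np.pi/8);U=np.c_[np.cos(th),np.sin(th)]
    obs=[]
    for k,m in masks:
        p=np.argwhere(m)[:,::-1]; obs.append((k,(p@U.T).max(0)+.5*np.abs(U).max(1)))
    def f(x):
        a=x[3] if yaw else 0;c,s=np.cos(a),np.sin(a);P=pts@np.array([[c,s,0],[-s,c,0],[0,0,1]])+x[:3]
        return np.concatenate([(proj(C[k],P)@U.T).max(0)-o for k,o in obs])
    r=least_squares(f,x0 if yaw else x0[:3],loss='soft_l1')
    res=f(r.x);print(name,np.round(r.x,4),[round(float(np.sqrt((q**2).mean())),2) for q in np.split(res,len(obs))]);return r.x
t=np.arange(0,2*np.pi,.2)
ring=lambda r,z:np.c_[r*np.cos(t),r*np.sin(t),0*t+z]
box=lambda a,b,z:np.array([[i*a/2,j*b/2,z] for i in(-1,1) for j in(-1,1)])
rbox=lambda a,b,z,r:np.vstack([[i*(a/2-r),j*(b/2-r),0]+ring(r,z) for i in(-1,1) for j in(-1,1)])
if __name__=='__main__':
    pA=lambda x,y:(300+x/3-.33,170+y/3-.33); pB=lambda x,y:(245+(x-390)/3-.33,55+y/3-.33)
    tri([('A',pA(58,12)),('B',pB(424,22))],'screw1');tri([('A',pA(305,14)),('B',pB(697,22))],'screw2');tri([('A',pA(44,394)),('B',pB(433,482))],'screw3')
    og=((3,150,120),(16,255,255))
    cap=[(k,comp(k,s,*og)) for k,s in(('A',(379,245)),('B',(422/3+245-130+50-50+0,85)),('s',(262,150)),('d',(274,160)))]
    cap[1]=('B',comp('B',(245+137/3,55+85/3),*og))
    for k,m in cap:print(k,m.sum(),end=' ')
    x=fit('cap',cap[:2],np.vstack([ring(.025,.146),ring(.023,.185)]),[.53,.06,.02],False)
    fit('cap+s',cap,np.vstack([ring(.025,.146),ring(.023,.185)]),[.53,.06,.02],False)
    # bottle tips / collar
    tri([('A',pA(222,584)),('B',pB(534,538)),],'tip?')
    noz=[(k,comp(k,s,*og)) for k,s in(('s',(318,175)),('d',(318,170)),('A',(300+195/3,170+515/3)),('B',(245+140/3,55+495/3)))]
    for k,m in noz:print(k,m.sum(),np.argwhere(m)[:,::-1].min(0),np.argwhere(m)[:,::-1].max(0))
    pn=np.vstack([ring(.0155,.150),ring(.0155,.164),ring(.003,.2)])
    fit('noz',noz,pn,[.52,-.1,.02],False); fit('nozAB',noz[2:],pn,[.52,-.1,.02],False)
    gr=((70,60,60),(95,255,255))
    gB=comp('B',(245+175/3,55+285/3),*gr);pd=rbox(.05,.07,.054,.006)
    fit('charged B',[('B',gB)],pd,[.54,-.02,.03,1.57])
    def hull(m):
        c=cv2.convexHull(np.argwhere(m)[:,::-1].astype(np.int32));o=np.zeros(m.shape,np.uint8);cv2.fillConvexPoly(o,c,1);return o>0
    fl=[(k,np.logical_or.reduce([comp(k,s,*gr) for s in ss])) for k,ss in (('D',[(190+275/2.1,110+125/2.1),(190+265/2.1,110+185/2.1)]),)]
    bb=lambda k:np.array(D[k]['m']['flat_battery'][0][1])
    for k in 'CDA':
        b=bb(k);m=cv2.inRange(cv2.cvtColor(I[k],cv2.COLOR_BGR2HSV),(22,60,60),(95,255,255))>0
        z=np.zeros_like(m);z[int(b[1])-2:int(b[3])+3,int(b[0])-2:int(b[2])+3]=1;fl.append((k,m&z))
    fl=fl[1:];pt=np.vstack([pd]);print([m.sum() for k,m in fl])
    fit('flat CD',fl[:2],pd,[.53,.25,0,1.4]);fit('flat CDA',fl,pd,[.53,.25,0,1.4]);fit('flat CDA+',fl,pd,[.53,.25,0,-1.8])
    msk=lambda k,n:np.unpackbits(D[k]['m'][n][0][2]).reshape(420,560)>0
    fit('ready CDA',[(k,msk(k,'ready_tray')) for k in 'CD'],np.vstack([box(.104,.092,.01),box(.104,.092,0)]),[.42,.29,0,-.1])
    fit('park E',[(k,msk(k,'parking_tray')) for k in 'E'],np.vstack([box(.24,.14,.014),box(.24,.14,0)]),[.48,-.31,0,.1])
    fit('park ',[('E',msk('E','parking_tray')),('B',msk('B','parking_tray'))],np.vstack([box(.24,.14,.014),box(.24,.14,0)]),[.48,-.31,0,.1])
    fit('charger B',[('B',msk('B','charger'))],np.vstack([box(.126,.074,.044),box(.126,.074,0)]),[.54,-.02,0.02,0])
E
python3 m1.py
```

```text
screw1 [0.4763 0.0961 0.0067] res px [-0.1  0.   0.1 -0. ]
screw2 [0.6123 0.0959 0.0094] res px [ 0.1 -0.1 -0.1  0.1]
screw3 [ 0.4755 -0.146   0.0082] res px [-0.  0.  0. -0.]
A 1589 B 2014 s 496 d 353 cap [0.5247 0.0519 0.019 ] [2.77, 0.62]
cap+s [0.5249 0.0517 0.0188] [2.72, 0.7, 1.03, 0.87]
tip? [ 0.5279 -0.0976  0.2163] res px [-0.  0.  0. -0.]
s 207 [312 158] [326 182]
d 157 [310 158] [322 180]
A 414 [355 333] [377 365]
B 532 [278 209] [304 234]
noz [ 0.527  -0.0971  0.0185] [0.72, 0.61, 2.81, 1.09]
nozAB [ 0.5274 -0.0987  0.0155] [2.93, 1.06]
charged B [ 0.5438 -0.0238  0.0374  1.5785] [0.23]
[np.int64(1348), np.int64(1652), np.int64(1941)]
flat CD [0.5467 0.2611 0.0049 1.3036] [0.93, 0.91]
flat CDA [0.5472 0.2598 0.0018 1.3065] [0.98, 0.96, 0.9]
flat CDA+ [ 5.4730e-01  2.5980e-01  1.8000e-03 -1.8351e+00] [0.98, 0.96, 0.9]
ready CDA [ 0.4218  0.2862 -0.0039 -0.1322] [0.44, 0.45]
park E [ 0.4921 -0.3012 -0.0112  0.1469] [0.38]
park  [ 0.4916 -0.301  -0.0085  0.1417] [0.59, 0.49]
charger B [ 0.5461 -0.0266 -0.0232 -0.0303] [0.93]
```

```bash
cat > act.py <<'E'
from h import *
import json,os
def dn(yaw):return [np.pi,0,yaw]
def st(tag):
    o=observe();print(tag,'t',round(o['clock'],2),'p',np.round(o['eef_pos'],4),'gap',round(o['finger_gap'],4),'ff',round(float(np.max(o['finger_force'])),1),'F',np.round(o['contact_force'],1));return o
def pick(xy,z,yaw,zup,f,open_=.085,vdown=.1):
    set_gripper(open_)
    move_ptp([*xy,zup],dn(yaw)); line_to([*xy,z+.02],vel=.2)
    hit=line_to([*xy,z],vel=.06,max_force=15); st(f'at hit={hit}')
    set_gripper(0,f); o=st('grip'); line_to([*o['eef_pos'][:2],z+.03],vel=.06)
    line_to([*o['eef_pos'][:2],zup],vel=.2); st('lifted'); return o
def place(xy,z,zup,rel,yaw=None,att=None,mf=8,over=.008,vel=.2):
    line_to([*xy,zup],vel=vel,attitude=att); line_to([*xy,z+.02],vel=.2)
    hit=line_to([*xy,z-over],vel=.03,max_force=mf); o=st(f'down hit={hit} zexp {z:.4f}')
    set_gripper(rel); sleep(.2); st('rel')
    return o
def up(z,vel=.2):
    p=observe()['eef_pos'];line_to([p[0],p[1],z],vel=vel)
E
python3 - <<'E'
from act import *
pk=np.array([.4918,-.301]);a=.143;u=np.array([np.cos(a),np.sin(a)])
Y=np.pi/2
o=pick((.527,-.098),.178,Y,.33,45)
b=place(pk-.055*u,.164,.33,.075)
up(.25)
json.dump(dict(b0=o['eef_pos'].tolist(),b1=b['eef_pos'].tolist()),open('bot.json','w'))
im=get_image('wrist');cv2.imwrite('pics/w1.png',im[:,:,::-1])
E
```

```text
at hit=False t 10.1 p [ 0.5268 -0.0979  0.1777] gap 0.0853 ff 0.0 F [-0.5 -0.3 -0.3]
grip t 10.66 p [ 0.5275 -0.0981  0.1785] gap 0.0279 ff 44.9 F [ 0.2 -0.4  3.7]
lifted t 12.07 p [ 0.5267 -0.0979  0.3287] gap 0.0281 ff 44.7 F [-0.2 -0.3 -4.5]
down hit=True zexp 0.1640 t 14.95 p [ 0.4374 -0.3088  0.1625] gap 0.0281 ff 45.6 F [-0.3  0.8  6.2]
rel t 15.67 p [ 0.4365 -0.3082  0.1617] gap 0.0746 ff 0.0 F [0.2 0.3 0.1]
```

```bash
python3 - <<'E'
from act import *
pk=np.array([.4918,-.301]);a=.143;u=np.array([np.cos(a),np.sin(a)])
up(.36)
o=pick((.525,.052),.178,np.pi/2,.33,45)
b=place(pk+.055*u,.164,.33,.075)
up(.33)
json.dump(dict(c0=o['eef_pos'].tolist(),c1=b['eef_pos'].tolist()),open('can.json','w'))
move_ptp([.52,-.05,.40],dn(np.pi/2));sleep(.2)
T=Tw();im=get_image('wrist');cv2.imwrite('pics/w2.png',im[:,:,::-1]);np.save('T2.npy',T)
c=cam('wrist',T)
for n in('charged_battery','charger','can_block','bottle_block','spray_can','glue_bottle'):print(n,[(round(d['conf'],2),np.round(d['bbox']).tolist()) for d in boxes_of('wrist',n)[:2]])
move_ptp([.47,.10,.36],dn(np.pi/2));sleep(.2)
T=Tw();im=get_image('wrist');cv2.imwrite('pics/w3.png',im[:,:,::-1]);np.save('T3.npy',T);st('end')
for n in('charged_battery','charger'):print(n,[(round(d['conf'],2),np.round(d['bbox']).tolist()) for d in boxes_of('wrist',n)[:2]])
E
```

```text
at hit=False t 19.96 p [0.5248 0.052  0.1777] gap 0.0851 ff 0.0 F [-0.7  0.3 -0.1]
grip t 20.39 p [0.5253 0.052  0.1785] gap 0.0486 ff 47.0 F [-1.8 -0.4  3.9]
lifted t 21.8 p [0.5245 0.052  0.3287] gap 0.0485 ff 46.9 F [-0.2 -0.3 -2.8]
down hit=True zexp 0.1640 t 25.26 p [ 0.5461 -0.2932  0.1625] gap 0.0487 ff 47.7 F [-1.  -0.5  4.7]
rel t 25.83 p [ 0.5453 -0.2927  0.1615] gap 0.0751 ff 0.0 F [ 0.3 -0.1  1.1]
charged_battery [(0.84, [274.0, 122.0, 330.0, 168.0])]
charger [(0.59, [260.0, 117.0, 346.0, 173.0])]
can_block [(0.88, [263.0, 61.0, 317.0, 122.0])]
bottle_block [(0.7, [262.0, 172.0, 308.0, 217.0]), (0.27, [284.0, 278.0, 323.0, 371.0])]
spray_can []
glue_bottle [(0.95, [212.0, 284.0, 260.0, 380.0])]
end t 29.32 p [0.4707 0.099  0.3603] gap 0.0749 ff 0.0 F [-0.  -0.5 -0.3]
charged_battery [(0.96, [309.0, 228.0, 363.0, 277.0])]
charger [(0.59, [290.0, 216.0, 378.0, 272.0])]
```

View pics/w2.png

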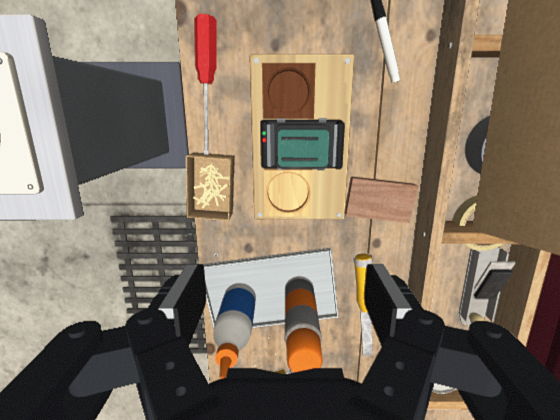

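```bash
cat > m2.py <<'E'
from m1 import *
for k,n in(('F','2'),('G','3')):
    C[k]=cam('wrist',np.load(f'T{n}.npy'));I[k]=cv2.imread(f'pics/w{n}.png')
gr=((70,60,60),(95,255,255));pd=rbox(.05,.07,.054,.006)
ms=[]
for k in 'FG':
    s=proj(C[k],[.544,-.024,.086])[0];ms.append((k,comp(k,s,*gr)));print(k,s,ms[-1][1].sum())
fit('charged FG',ms,pd,[.544,-.024,.03,1.57])
ms.append(('B',comp('B',(303,150),*gr)));fit('charged FGB',ms,pd,[.544,-.024,.03,1.57])
E
python3 m2.py
```

```text
F [302.64089716 147.56295086] 1708
G [337.35433825 259.28320954] 1430
charged FG [ 0.5441 -0.0241  0.0307  1.5716] [0.64, 0.45]
charged FGB [ 0.5441 -0.0242  0.031   1.576 ] [0.59, 0.53, 0.48]
```

```bash
python3 - <<'E'
from act import *
for p,ys in(((.5441,-.0242,.058),(.003,3.1446)),((.4218,.2862,.031),(-.13,3.01)),((.5472,.2604,.03),(-.264,2.877))):
    for y in ys:
        q=solve_ik(p,dn(y));print(y,None if q is None else np.round(q,2))
def best(p,y):
    return y
Y=np.pi
o=pick((.5441,-.0242),.058,Y+.003,.20,70)
json.dump(o['eef_pos'].tolist(),open('bat.json','w'))
b=place((.4218,.2862),.031,.20,.075,att=dn(Y-.13),vel=.25)
up(.2)
move_ptp([.47,.30,.34],dn(np.pi/2));sleep(.3)
T=Tw();im=get_image('wrist');cv2.imwrite('pics/w4.png',im[:,:,::-1]);np.save('T4.npy',T);st('end')
E
python3 - <<'E'
import sys;sys.path.insert(0,'.')
import cv2
im=cv2.imread('pics/w4.png');cv2.imwrite('pics/w4c.png',cv2.resize(im[60:300,150:420],None,fx=2.4,fy=2.4))
E
```

```text
0.003 [-0.07  0.59  1.9  -0.    0.65  1.5 ]
3.1446 [-0.07  0.59  1.9   0.    0.65 -1.64]
-0.13 [ 0.57  0.61  1.98 -0.    0.55  2.27]
3.01 [ 0.57  0.61  1.98 -0.    0.55 -0.87]
-0.264 [ 0.42  0.69  1.77 -0.    0.68  2.26]
2.877 [ 0.42  0.69  1.77  0.    0.68 -0.88]
at hit=False t 32.52 p [ 0.5439 -0.0242  0.0577] gap 0.0851 ff 0.0 F [ 0.1 -0.2 -0. ]
grip t 32.88 p [ 0.5444 -0.0243  0.0586] gap 0.0605 ff 77.2 F [-1.1  0.2  5.2]
lifted t 34.23 p [ 0.5435 -0.0242  0.1989] gap 0.0603 ff 77.1 F [-0.8 -0.6 -7. ]
down hit=True zexp 0.0310 t 37.29 p [0.4217 0.2862 0.0306] gap 0.0606 ff 78.8 F [-2.  -0.7  7.8]
rel t 37.78 p [0.4208 0.2856 0.0298] gap 0.0752 ff 0.0 F [-0.   1.   0.5]
end t 40.41 p [0.4699 0.3    0.3398] gap 0.075 ff 0.0 F [-0.5  0.4 -0.5]
```

View pics/w4c.png

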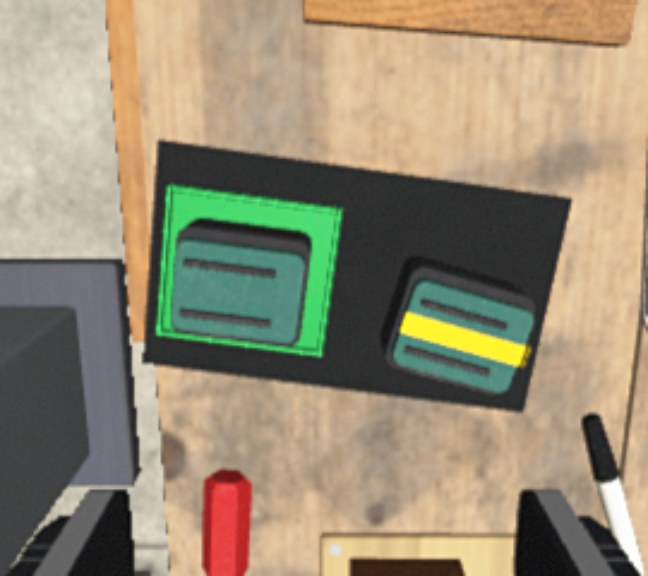

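```bash
cat > m3.py <<'E'
from m1 import *
C['H']=cam('wrist',np.load('T4.npy'));I['H']=cv2.imread('pics/w4.png')
pd=rbox(.05,.07,.054,.006)
def m(k,P):
    s=proj(C[k],P)[0];h=cv2.inRange(cv2.cvtColor(I[k],cv2.COLOR_BGR2HSV),(70,60,60),(95,200,255))
    h2=cv2.inRange(cv2.cvtColor(I[k],cv2.COLOR_BGR2HSV),(22,100,60),(35,255,255)) 
    z=np.zeros_like(h);cv2.circle(z,tuple(int(v) for v in s),36,255,-1);r=(h|h2)&z
    return cv2.morphologyEx(r,cv2.MORPH_OPEN,np.ones((3,3)))>0
def fz(name,ks,P,zb,yaw):
    # fixed base height
    ms=[(k,m(k,np.array(P)+[0,0,.054])) for k in ks];print([q.sum() for _,q in ms])
    fit(name+' free',ms,pd,[*P,yaw])
fz('charged',['H'],[.4218,.2862,.005],.005,1.44)
fz('flat H',['H'],[.547,.26,.002],.002,1.306)
fz('flat',['H','C','D','A'],[.547,.26,.002],.002,1.306)
E
python3 m3.py
```

```text
[np.int64(1791)]
charged free [0.422  0.2879 0.0087 1.441 ] [0.36]
[np.int64(1690)]
flat H free [0.546  0.262  0.0093 1.2979] [0.8]
[np.int64(1690), np.int64(1241), np.int64(1606), np.int64(1894)]
flat free [0.5473 0.2598 0.002  1.3095] [0.97, 0.83, 0.93, 0.86]
```

```bash
sed -i 's/r=(h|h2)&z/r=h\&z/' m3.py; python3 m3.py | grep flat
```

```text
flat H free [0.546  0.2618 0.0086 1.2925] [0.37]
flat free [0.5472 0.2598 0.0019 1.3052] [0.57, 0.53, 0.52, 0.44]
```

```bash
python3 - <<'E'
from act import *
Y=np.pi
o=pick((.5468,.2598),.0285,1.303+Y/2,.20,70)
b=place((.5440,-.0242),.0585,.20,.075,att=dn(Y+.003),vel=.25,mf=12)
up(.2)
move_ptp([.52,-.05,.40],dn(np.pi/2));sleep(.2)
T=Tw();im=get_image('wrist');cv2.imwrite('pics/w5.png',im[:,:,::-1]);np.save('T5.npy',T);st('end')
im=im[:,:,::-1];cv2.imwrite('pics/w5c.png',cv2.resize(im[40:390,190:400],None,fx=1.7,fy=1.7))
E
python3 - <<'E'
from m1 import *
C['J']=cam('wrist',np.load('T5.npy'));I['J']=cv2.imread('pics/w5.png')
s=proj(C['J'],[.544,-.024,.086])[0]
h=cv2.inRange(cv2.cvtColor(I['J'],cv2.COLOR_BGR2HSV),(70,60,60),(95,200,255));z=np.zeros_like(h);cv2.circle(z,tuple(int(v) for v in s),36,255,-1)
fit('flat on charger',[('J',cv2.morphologyEx(h&z,cv2.MORPH_OPEN,np.ones((3,3)))>0)],rbox(.05,.07,.054,.006),[.544,-.024,.03,1.57])
E
```

```text
at hit=False t 43.35 p [0.5465 0.2597 0.0281] gap 0.0852 ff 0.0 F [-0.3 -0.7 -0.5]
grip t 43.7 p [0.5471 0.2599 0.0291] gap 0.0607 ff 77.9 F [-0.7 -0.2  4.3]
lifted t 45.21 p [0.5461 0.2594 0.1987] gap 0.0608 ff 77.0 F [-0.2  1.2 -6.3]
down hit=True zexp 0.0585 t 47.9 p [ 0.544  -0.0243  0.0601] gap 0.0607 ff 78.5 F [-0.9 -0.7  7.4]
rel t 48.39 p [ 0.5429 -0.0241  0.0591] gap 0.0749 ff 0.0 F [-0.3 -0.5  1. ]
end t 50.86 p [ 0.5199 -0.0499  0.3994] gap 0.0749 ff 0.0 F [ 0.5  0.7 -0.1]
flat on charger [ 0.544  -0.0233  0.0372  1.5506] [0.29]
```

View pics/w5c.png

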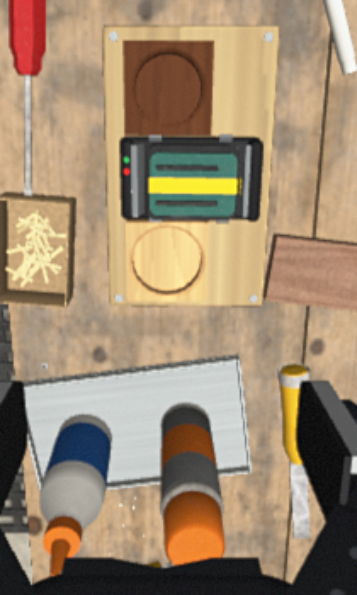

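```bash
python3 - <<'E'
from act import *
set_gripper(0)
move_ptp([.544,-.0240,.16],dn(np.pi/2)); line_to([.544,-.024,.115],vel=.15)
h=line_to([.544,-.024,.085],vel=.03,max_force=15);st(f'press {h}');up(.2)
set_gripper(.085)
pk=np.array([.4918,-.301]);a=.143;u=np.array([np.cos(a),np.sin(a)])
up(.36,.25)
pick(pk+.055*u,.163,np.pi/2,.33,45)
line_to([.525,.052,.33],vel=.2);line_to([.525,.052,.205],vel=.2);sleep(.2)
h=line_to([.525,.052,.172],vel=.03,max_force=10);o=st(f'in {h}')
if o['eef_pos'][2]<.183:
    set_gripper(.075);sleep(.2);up(.33);st('done')
E
```

```text
press True t 53.6 p [ 0.5441 -0.024   0.0983] gap 0.0 ff 4.3 F [-2.1 -0.1  9.3]
at hit=False t 58.47 p [ 0.546  -0.2931  0.1626] gap 0.0853 ff 0.0 F [ 0.2 -0.9 -0. ]
grip t 58.9 p [ 0.5465 -0.2934  0.1635] gap 0.0483 ff 47.2 F [-1.5 -0.1  2.4]
lifted t 60.38 p [ 0.5457 -0.293   0.3285] gap 0.0488 ff 46.9 F [-0.1 -0.5 -3. ]
in True t 64.05 p [0.5249 0.052  0.1795] gap 0.0486 ff 47.6 F [-1.5 -0.1  5. ]
done t 65.53 p [0.5232 0.0519 0.3289] gap 0.0751 ff 0.0 F [-0.3 -0.9 -0.2]
```

```bash
python3 - <<'E'
from act import *
pk=np.array([.4918,-.301]);a=.143;u=np.array([np.cos(a),np.sin(a)])
up(.36,.25)
pick(pk-.055*u,.163,np.pi/2,.33,45)
line_to([.527,-.098,.33],vel=.2);line_to([.527,-.098,.205],vel=.2);sleep(.2)
h=line_to([.527,-.098,.172],vel=.03,max_force=10);o=st(f'in {h}')
if o['eef_pos'][2]<.183:
    set_gripper(.075);sleep(.2);up(.33);st('done')
    move_ptp([.50,.02,.42],dn(np.pi/2));sleep(.3)
    im=get_image('wrist')[:,:,::-1];cv2.imwrite('pics/w6.png',im[60:360,180:420])
    im=get_image('scene')[:,:,::-1];cv2.imwrite('pics/s6.png',cv2.resize(im[110:370,110:470],None,fx=2,fy=2))
E
```

```text
at hit=False t 68.83 p [ 0.4372 -0.3087  0.1627] gap 0.0849 ff 0.0 F [-0.5  0.3 -0.8]
grip t 69.38 p [ 0.4377 -0.3091  0.1634] gap 0.028 ff 44.7 F [-1.   0.8  3.5]
lifted t 70.87 p [ 0.4369 -0.3086  0.3286] gap 0.028 ff 44.5 F [-0.8  0.3 -4.1]
in True t 73.95 p [ 0.527  -0.0979  0.1795] gap 0.0281 ff 45.5 F [ 0.1 -0.   6. ]
done t 75.58 p [ 0.5251 -0.0975  0.3289] gap 0.075 ff 0.0 F [0.  0.4 0.1]
```

View pics/s6.png

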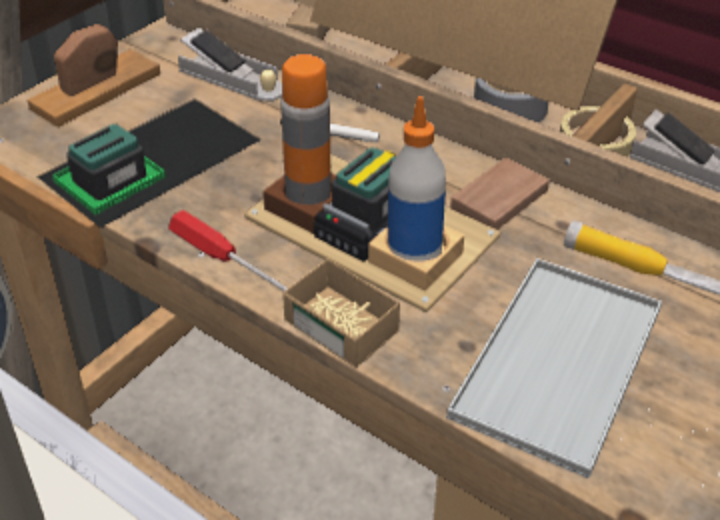

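View pics/w6.png

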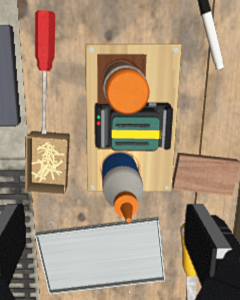

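The pictures show the can (305,130) and bottle (417,190) upright in their own blocks. The taped battery is on the charger (365,185), the charged one is in the green tray (108,165), and the parking tray is empty.

```bash
python3 -c "
from bench import *
print(hand_in())"
```

```text
the job is handed in; nothing more can be done
None
```

The battery swap is done and handed in at about 77 s of the 109 s allowed: the taped battery is on the charger, the charged one is in the green tray, and the can and bottle are back upright in their own blocks. No verdict came back, but the final pictures and the heights at set-down all look right.

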